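# Set the feeder's selector slide and pour the grinding balls in

## Task

The five small steel balls in the white handled dish belong in the feeder bay that is marked by the small sample ball standing behind it. First slide the feeder's shutter by its black grip fully to the end stop, so that this bay is completely open and the other one covered; then pour all five balls from the dish into the open bay, and stand the empty dish upright on the worktop again. Leave the shutter at its stop and the other things on the bench where they are.

Things in the scene. Friction and masses are not known exactly. Their poses are not given: they have to be found in the camera images.
- tray: fixed aluminium tray, open on top, 90 (x) x 150 (y) x 45 (z) mm, walls 5 mm; a divider at y = 0 parts it into a +y and a -y bay, each opening 80 (x) x 67 (y) mm. Origin: centre of its underside, 45 mm above the worktop. Tilted 35 degrees towards the robot: z points up and towards the robot, square to the mouth; x up the slope, away from the robot; y level. Rim at z = 45 mm, rails to 51
- feeder: fixed stand that carries the tray: steel base plate 120 x 150 mm, origin under its centre, straight below the tray's origin, same yaw, z vertical. A ledge 32 x 150 mm behind the tray, at x = +58 mm, top 120 mm above the worktop, carries the two sample balls
- shutter (a joint): position (m) of the selector slide along the tray's +y: a steel shutter plate, 73 mm wide, over the tray's mouth. -0.036: stop at the -y end, -y bay covered, +y bay fully open. +0.036: stop at the +y end, +y bay covered, -y bay fully open. Starts in between; stays where it is left; takes about 4 N to move
- shutter_grip (a point): point to pinch on the shutter's black upright grip, mid plate, 76.5 mm above the tray's underside along the tray's z. The grip is a block 30 (tray x) x 14 (tray y) mm, square to the sloping shutter, its top 12 mm beyond this point; 24 mm below this point it has a foot 22 mm wide, and 28 mm below is the plate's top face
- sample_small: small sample ball, 14 mm, on a flat 12 mm foot, fixed on the ledge behind one of the bays: marks the bay for small balls. Origin under the foot's middle
- sample_large: large sample ball, 30 mm, on a flat 12 mm foot, fixed on the ledge behind the other bay: marks the bay for large balls. Origin under the foot's middle
- dish: loose round flared white dish with a straight handle, 0.1 to 0.2 kg, holds the five balls at the start. Foot 48 mm across, rim 100 mm across at height 38 mm, wall 3.5 mm, sloping 34 degrees from the dish's axis. Origin: centre of its underside, z up. Handle: level bar 14 x 14 mm along -x, x = -46 to -112 mm, middle at height 36 mm. Balls roll out once it is tipped 60 to 75 degrees
- dish_grip (a point): point on the middle line of the dish's handle, at x = -90, y = 0, z = 36 mm in the dish's frame
- ball0: one of five loose steel balls, 14 mm, 12 g, in the dish; origin at its centre
- ball1: one of five loose steel balls, 14 mm, 12 g, in the dish; origin at its centre
- ball2: one of five loose steel balls, 14 mm, 12 g, in the dish; origin at its centre
- ball3: one of five loose steel balls, 14 mm, 12 g, in the dish; origin at its centre
- ball4: one of five loose steel balls, 14 mm, 12 g, in the dish; origin at its centre
- vial: bystander to be left where it stands: brown vial with black cap, 22 mm across, 44 tall; origin under its middle
- bottle: bystander to be left where it stands: white bottle, 38 mm across, 75 tall; origin under its middle
- timer: bystander to be left where it stands: grey timer, 72x72x19 mm; origin under its middle
- marker: bystander to be left where it stands: white pen with black cap lying down, 16 mm thick; origin under its middle
- film_roll: bystander to be left where it stands: roll of film standing on end, 62 mm across, 50 tall; origin under its middle

How it is judged:
On the way, in this order (a step that is already met when the one before it is completed fails the run):
1. the shutter is at its stop over the large-ball bay (within 3 mm) while the balls are still in the dish (((y of sample_small in the frame of tray above 0 m and value of joint shutter below -0.033 m) or (y of sample_small in the frame of tray below 0 m and value of joint shutter above 0.033 m)) and distance between each of ball0, ball1, ball2, ball3, ball4 and dish below 0.05 m), for 0.2 s.
2. all five balls are in the small-ball bay, the shutter still at its stop (((y of sample_small in the frame of tray above 0 m and value of joint shutter below -0.033 m and (y of ball0 in the frame of tray between 0.003 and 0.072 m and z of ball0 in the frame of tray between 0 and 0.039 m and x of ball0 in the frame of tray between -0.045 and 0.045 m) and (y of ball1 in the frame of tray between 0.003 and 0.072 m and z of ball1 in the frame of tray between 0 and 0.039 m and x of ball1 in the frame of tray between -0.045 and 0.045 m) and (y of ball2 in the frame of tray between 0.003 and 0.072 m and z of ball2 in the frame of tray between 0 and 0.039 m and x of ball2 in the frame of tray between -0.045 and 0.045 m) and (y of ball3 in the frame of tray between 0.003 and 0.072 m and z of ball3 in the frame of tray between 0 and 0.039 m and x of ball3 in the frame of tray between -0.045 and 0.045 m) and (y of ball4 in the frame of tray between 0.003 and 0.072 m and z of ball4 in the frame of tray between 0 and 0.039 m and x of ball4 in the frame of tray between -0.045 and 0.045 m)) or (y of sample_small in the frame of tray below 0 m and value of joint shutter above 0.033 m and (y of ball0 in the frame of tray between -0.072 and -0.003 m and z of ball0 in the frame of tray between 0 and 0.039 m and x of ball0 in the frame of tray between -0.045 and 0.045 m) and (y of ball1 in the frame of tray between -0.072 and -0.003 m and z of ball1 in the frame of tray between 0 and 0.039 m and x of ball1 in the frame of tray between -0.045 and 0.045 m) and (y of ball2 in the frame of tray between -0.072 and -0.003 m and z of ball2 in the frame of tray between 0 and 0.039 m and x of ball2 in the frame of tray between -0.045 and 0.045 m) and (y of ball3 in the frame of tray between -0.072 and -0.003 m and z of ball3 in the frame of tray between 0 and 0.039 m and x of ball3 in the frame of tray between -0.045 and 0.045 m) and (y of ball4 in the frame of tray between -0.072 and -0.003 m and z of ball4 in the frame of tray between 0 and 0.039 m and x of ball4 in the frame of tray between -0.045 and 0.045 m)))), for 0.2 s.
At the end, for the whole second after the job is handed in: The shutter is within 3 mm of its stop at the large-ball end, all five balls lie inside the bay marked by the small sample ball, and the dish stands upright (within 0.1 rad) and at rest on the worktop (within 6 mm of its height) (((y of sample_small in the frame of tray above 0 m and value of joint shutter below -0.033 m and (y of ball0 in the frame of tray between 0.003 and 0.072 m and z of ball0 in the frame of tray between 0 and 0.039 m and x of ball0 in the frame of tray between -0.045 and 0.045 m) and (y of ball1 in the frame of tray between 0.003 and 0.072 m and z of ball1 in the frame of tray between 0 and 0.039 m and x of ball1 in the frame of tray between -0.045 and 0.045 m) and (y of ball2 in the frame of tray between 0.003 and 0.072 m and z of ball2 in the frame of tray between 0 and 0.039 m and x of ball2 in the frame of tray between -0.045 and 0.045 m) and (y of ball3 in the frame of tray between 0.003 and 0.072 m and z of ball3 in the frame of tray between 0 and 0.039 m and x of ball3 in the frame of tray between -0.045 and 0.045 m) and (y of ball4 in the frame of tray between 0.003 and 0.072 m and z of ball4 in the frame of tray between 0 and 0.039 m and x of ball4 in the frame of tray between -0.045 and 0.045 m)) or (y of sample_small in the frame of tray below 0 m and value of joint shutter above 0.033 m and (y of ball0 in the frame of tray between -0.072 and -0.003 m and z of ball0 in the frame of tray between 0 and 0.039 m and x of ball0 in the frame of tray between -0.045 and 0.045 m) and (y of ball1 in the frame of tray between -0.072 and -0.003 m and z of ball1 in the frame of tray between 0 and 0.039 m and x of ball1 in the frame of tray between -0.045 and 0.045 m) and (y of ball2 in the frame of tray between -0.072 and -0.003 m and z of ball2 in the frame of tray between 0 and 0.039 m and x of ball2 in the frame of tray between -0.045 and 0.045 m) and (y of ball3 in the frame of tray between -0.072 and -0.003 m and z of ball3 in the frame of tray between 0 and 0.039 m and x of ball3 in the frame of tray between -0.045 and 0.045 m) and (y of ball4 in the frame of tray between -0.072 and -0.003 m and z of ball4 in the frame of tray between 0 and 0.039 m and x of ball4 in the frame of tray between -0.045 and 0.045 m))) and angle between dish's own z axis and vertical below 0.1 rad and height (world z) of dish between -0.006 and 0.006 m and linear speed of dish below 0.02 m/s); the robot touches nothing.
It fails at once if the vial (bystander) is shoved more than 30 mm (distance of vial from where it was at the start of the episode above 0.03 m).
It fails at once if the bottle (bystander) is shoved more than 30 mm (distance of bottle from where it was at the start of the episode above 0.03 m).
It fails at once if the timer (bystander) is shoved more than 30 mm (distance of timer from where it was at the start of the episode above 0.03 m).
It fails at once if the marker (bystander) is shoved more than 30 mm (distance of marker from where it was at the start of the episode above 0.03 m).
It fails at once if the film roll (bystander) is shoved more than 30 mm (distance of film_roll from where it was at the start of the episode above 0.03 m).
It also fails if it takes over 72 s, if anything falls off the work surface, if the arm or the gripper's body presses on something with over 40 N, if the wrist force passes 120 N, or if a joint passes its speed limit or range.

## Robot

A 7-joint arm with a two-finger parallel gripper is mounted at the origin on a cart in front of the work surface, level with it; the furniture and walls round the work are solid. World frame = base frame: x ahead of the robot, y to its left, z up, the work surface at z = 0. Lengths are in m, angles in rad, forces in N, time in s.
With the tool pointing down it reaches from about 0.35 to 0.9 m from the base axis. Payload 8.1 kg.
Tool frame: the origin (TCP) lies on the centre line of the jaws, within the pads' length; the fingertips stand r.finger_overhang ahead of it and the grasp point (between the pads) lies 11 mm behind it (r.finger_overhang is the distance from the TCP to the fingertips, in m); z points along the fingers, y is the line along which they close (so a half turn about z gives the same grasp; the last joint's range is limited). The gripper opens to 92 mm and grips with 3 to 60 N. Pads are 19 mm wide; open, the fingers measure 130 mm over their backs; the gripper's body (75 mm by 190 mm) begins 47 mm behind the grasp point.
Start: joints at [-1.383, 0.434, 0.025, 1.573, -0.012, 1.134, -0.075], TCP at [0.179, 0.599, 0.235] pointing down, gripper open.
Joint ranges: [-2.62, 2.62], [-0.44, 2.09], [-1.27, 1.32], [0.08, 2.57], [-1.32, 4.46], [0.12, 2], [-2.74, 2.74]. Speed limits (rad/s): [2.22, 2.22, 3.01, 3.01, 3.14, 3.14, 3.14].

## Interface

Orientations are given as a 3x3 rotation matrix whose columns are the frame's x, y, z axes.
In Python, from plant import observe, cams, r gives the robot as it stands.
- The arm moves only by the tool play_rows, never from a script. Its argument "series" is a list of rows, each a list of 3 entries, a list of its own where there are three numbers: the finger opening in mm, from 0 to 91.8, then the shift along the tool's x, y, z in mm, then the turn about the tool's z in units of 6 degrees (1.0 is 6 degrees). In form: [[jaw, [tx, ty, tz], roll], ...]. A call has 1 to 20 rows; each row is the pose to reach, as a shift and turn from the pose commanded when the call began, along the tool's axes at that moment; what a row does not reach only later rows make up. A row lasts 1/12 s, in which the tool goes at most 41.7 mm and 7.16 degrees, less where a joint would pass 70% of its speed; a pose out of reach is approached as far as the arm can. A call with a gripper value outside its range is refused whole. The fingers move at their own pace and stop on an object; "grip_force" is the grip in N (left out, the last holds). Time passes only in rows, so rows that repeat a pose let the fingers close. It gives the time, the measured TCP pose, the force, the opening and the grip force at its end, in the units of the state.
- observe(): the state, without advancing time (a new reading comes with each control period).
- cams.camera(name): name is "scene" or "top" or "wrist"; returns a dict with "frame" (400x640x3 uint8, red, green, blue), "range_z" (400x640 float32, m along the optical axis (not along the pixel's ray), 0 where there is no reading), "fx", "fy", "cx", "cy" (pixels), "dist_coeffs" ([k1, k2, p1, p2, k3] as OpenCV has them; the pictures are not rectified), "world_from_camera" (4x4, takes a point from camera to world coordinates). Camera axes: x right, y up, looking along -z (the intrinsics and any distortion apply to the point x, -y, -z); pixel columns grow to the right and rows downward; lengths in m; the calibration is good to about 2 mm. A picture is of the moment at which its call begins.
- r.close_job(): hands the job in; it is judged then, once.
The state is a dict: "t": time; "qpos": joint angles; "qvel": joint speeds; "joint_efforts": joint torques, N m; "position": TCP position; "eef_rot": TCP orientation; "force": force on the tool from outside, world axes, zero at the start; "wrist_torque": the same for the moment, N m; "grip_width": finger opening in m; "grasp_force": force on a finger pad.
Only numpy, scipy, OpenCV 4.12 (cv2) and the standard library are available. Lean on these libraries where they do the work, as an engineer would, in place of code of your own. Each camera call takes 0.05 s, during which the arm holds its last target. There are 200 camera calls.

## Working session

There is one attempt and no reset: what is moved stays moved. The work goes in short steps, Python scripts to look and compute and a tool call to move; the robot and the scene stay as the last step left them, time stands still between calls to the robot, and variables do not carry over. Pictures are saved under pics/ and viewed, at most 10 in all, crops included, and the job is handed in when it is done.

Besides the shell and the picture viewer there is one more tool, called after "Call:" as name(argument=value, ...) on one line, values as JSON. play_rows: Moves the arm, as the interface text tells. Its arguments: {"type":"object","properties":{"series":{"type":"array","items":{"type":"array"}},"grip_force":{"type":"number"}},"required":["series"]}

```bash
ls; mkdir -p pics; cat > h.py <<'E'
import numpy as np, cv2
from plant import observe, cams, r
def cap(n):
    c=cams.camera(n); return c
def K(c): return np.array([[c['fx'],0,c['cx']],[0,c['fy'],c['cy']],[0,0,1.]]),np.array(c['dist_coeffs'])
def ray(c,u,v):
    k,d=K(c); p=cv2.undistortPoints(np.array([[[u,v]]],float),k,d)[0,0]
    T=np.array(c['world_from_camera']); return T[:3,3],T[:3,:3]@np.array([p[0],-p[1],-1.])
def onz(c,u,v,z):
    o,d=ray(c,u,v); return o+d*(z-o[2])/d[2]
def cloud(c):
    k,d=K(c); H,W=c['range_z'].shape
    uv=np.stack(np.meshgrid(np.arange(W),np.arange(H)),-1).reshape(-1,1,2).astype(float)
    p=cv2.undistortPoints(uv,k,d)[:,0]; z=c['range_z'].reshape(-1,1)
    T=np.array(c['world_from_camera'])
    P=np.c_[p[:,:1]*z,-p[:,1:]*z,-z]@T[:3,:3].T+T[:3,3]
    P[z[:,0]<=0]=np.nan
    return P.reshape(H,W,3)
def save(c,n,crop=None,s=1):
    f=c['frame'][:,:,::-1]
    if crop: f=f[crop[1]:crop[3],crop[0]:crop[2]]
    cv2.imwrite('pics/'+n,cv2.resize(f,None,fx=s,fy=s,interpolation=cv2.INTER_CUBIC))
E
python3 - <<'E'
from h import *
s=observe();print(s['t'],s['position'],s['eef_rot'],s['grip_width'],r.finger_overhang)
a=cap('scene');b=cap('top')
for n,c in(('scene',a),('top',b)):
    print(n,np.round(c['world_from_camera'],3).tolist(),c['fx'],c['cx'],c['cy'],c['dist_coeffs'])
f=np.vstack([a['frame'],b['frame']])[:,:,::-1]
cv2.imwrite('pics/a.png',cv2.resize(f,(480,600),interpolation=cv2.INTER_AREA)); save(a,'scene.png',s=1.25);save(b,'top.png',s=1.25)
np.savez('d0.npz',s=cloud(a),t=cloud(b),fs=a['frame'],ft=b['frame'])
E
```

```text
pics
0.0 [0.17910746 0.59827837 0.23396466] [[-9.57995991e-01  2.86781424e-01 -3.10144112e-04]
 [ 2.86781558e-01  9.57994800e-01 -1.51691805e-03]
 [-1.37907472e-04 -1.54214502e-03 -9.99998801e-01]] 0.09166226276273534 0.008
scene [[0.621, 0.324, -0.714, -0.067], [-0.784, 0.259, -0.564, -0.465], [0.002, 0.91, 0.415, 0.437], [0.0, 0.0, 0.0, 1.0]] 364.0352287920874 322.41387235924526 194.86140183099738 [0.01809847 0.         0.         0.         0.        ]
top [[0.009, 0.993, -0.119, 0.411], [-1.0, 0.008, -0.005, 0.01], [-0.004, 0.119, 0.993, 1.214], [0.0, 0.0, 0.0, 1.0]] 478.6680382770864 321.7446254131635 194.5956543667597 [0.00148118 0.         0.         0.         0.        ]
```

View pics/scene.png

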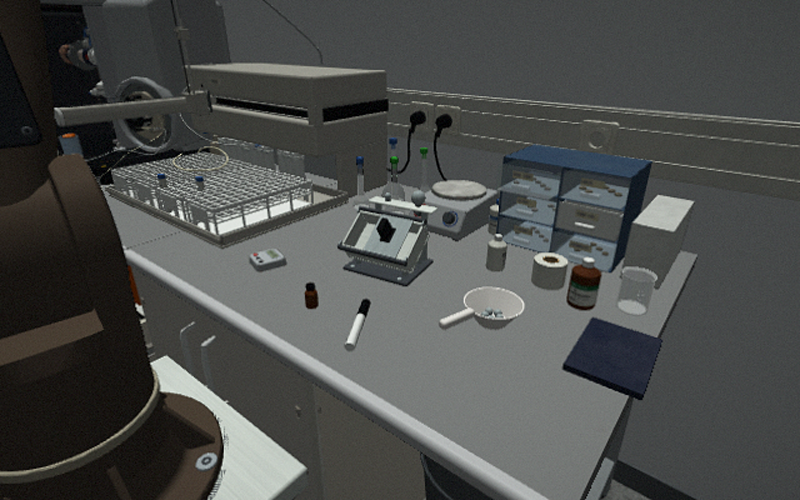

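View pics/top.png

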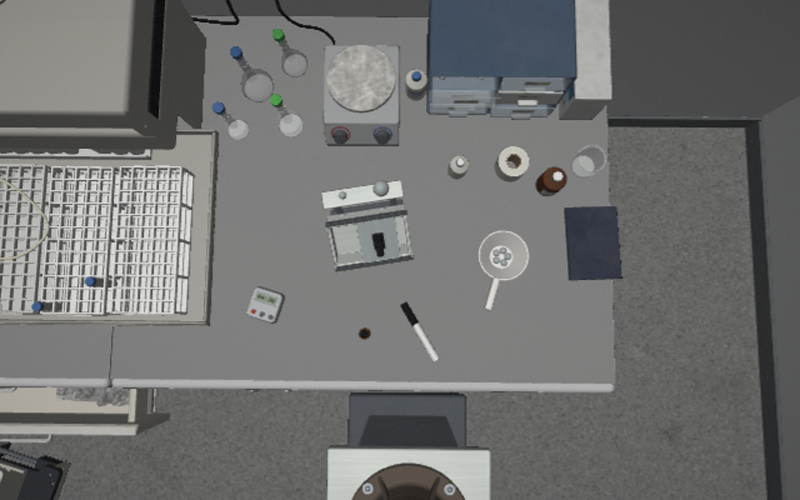

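The top view shows the feeder at about (365,230), with the small sample at (343,195) on the left, so the +y bay is the target. The large sample is at (381,187) and the grip at (379,243). The dish is at (503,256) with its handle towards (491,305). The vial is at (364,333) and the pen at (420,332). The scene view shows the same layout.

```bash
python3 - <<'E'
from h import *
d=np.load('d0.npz');P=d['t'];F=d['ft'].astype(int)
def sub(x0,y0,x1,y1):
    return P[y0:y1,x0:x1].reshape(-1,3),F[y0:y1,x0:x1].reshape(-1,3)
p,f=sub(252,140,335,180)
m=(abs(p[:,2]-.12)<.006)&(f.min(1)>110)
rc=cv2.minAreaRect(p[m,:2].astype(np.float32)); print('ledge',m.sum(),rc,np.median(p[m,2]))
import cv2
# base plate bottom: points z in tray
p,f=sub(252,140,335,220)
print('z range',np.nanpercentile(p[:,2],[1,10,50,90,99]))
# grip: black
m=(f.max(1)<35)&(p[:,2]>.1); print('grip',m.sum(),p[m].mean(0),p[m].min(0),p[m].max(0))
# dish
p,f=sub(375,175,430,255)
m=(p[:,2]>.012)&(p[:,2]<.06); q=p[m]
hi=q[q[:,2]>.028]; print(len(q),hi.min(0),hi.max(0),hi[:,2].max())
# circle: rim pixels via mask contour
mask=((P[:,:,2]>.02)&(P[:,:,2]<.06)).astype(np.uint8); M=np.zeros_like(mask);M[175:255,375:430]=mask[175:255,375:430]
cs,_=cv2.findContours(M,cv2.RETR_EXTERNAL,cv2.CHAIN_APPROX_NONE);c=max(cs,key=cv2.contourArea)[:,0]
print('bbox',cv2.boundingRect(c))
w=P[c[:,1],c[:,0]]
up=w[(w[:,0]>np.nanmax(w[:,0])-.075)]
A=np.c_[2*up[:,:2],np.ones(len(up))];s=np.linalg.lstsq(A,(up[:,:2]**2).sum(1),rcond=None)[0]
R=np.sqrt(s[2]+s[0]**2+s[1]**2);print('rim',s[:2],R,np.median(up[:,2]))
h=q[(np.hypot(*(q[:,:2]-s[:2]).T)>.058)&(q[:,2]>.025)];print('handle',len(h),h.mean(0),h.min(0),h.max(0)); 
v=h[:,:2].mean(0)-s[:2];print('yaw dish x',np.degrees(np.arctan2(-v[1],-v[0])),np.hypot(*v))
for n,b in(('vial',(278,255,305,280)),('pen',(315,235,355,295)),('timer',(190,220,235,265)),('film',(393,112,428,148)),('bottle',(355,118,378,145))):
    p,f=sub(*b);m=p[:,2]>.008;print(n,p[m].min(0).round(3),p[m].max(0).round(3))
E
```

```text
ledge 718 ((0.6166391372680664, 0.08966749906539917), (0.06740212440490723, 0.14950284361839294), 9.00525188446045) 0.11958666486960834
z range [-0.00503729 -0.00191942  0.04630972  0.11884811  0.14848366]
grip 86 [0.53876201 0.0597873  0.11597385] [0.52031191 0.05244604 0.10074358] [0.55877485 0.06970856 0.12626704]
1104 [ 0.42392219 -0.23094899  0.02809898] [ 0.5804653  -0.13437583  0.04726873] 0.047268733463353696
bbox (383, 184, 40, 64)
rim [ 0.53028703 -0.18229112] 0.04804286200547729 0.03778428730366934
handle 132 [ 0.44943133 -0.15712124  0.04133652] [ 0.42392219 -0.17087835  0.03078631] [ 0.47525574 -0.14467789  0.04726873]
yaw dish x -17.29104340819447 0.08468273719306711
vial [0.366 0.081 0.012] [0.386 0.1   0.049]
pen [ 0.323 -0.055  0.008] [0.438 0.02  0.021]
timer [0.393 0.255 0.008] [0.465 0.327 0.024]
film [ 0.686 -0.232  0.008] [ 0.747 -0.171  0.056]
bottle [ 0.69  -0.112  0.01 ] [ 0.727 -0.074  0.078]
```

```bash
cat >> h.py <<'E'
def Rz(a): return np.array([[np.cos(a),-np.sin(a),0],[np.sin(a),np.cos(a),0],[0,0,1]])
T35=np.radians(35)
RT=np.array([[np.cos(T35),0,-np.sin(T35)],[0,1,0],[np.sin(T35),0,np.cos(T35)]])
def move(p,yaw_y):  # target tcp and yaw of tool y (deg): shift in tool mm, roll units
    s=observe();R=np.array(s['eef_rot']);d=R.T@(np.array(p)-s['position'])*1000
    cur=np.degrees(np.arctan2(R[1,1],R[0,1])); dy=(yaw_y-cur+90)%180-90
    return d.round(1),round(-dy/6,2)
E
python3 - <<'E'
from h import *
d=np.load('d0.npz');P=d['t'];F=d['ft'].astype(int)
for key,ff in(('t','ft'),):
    p=P[140:180,252:335].reshape(-1,3);f=F[140:180,252:335].reshape(-1,3)
    m=(abs(p[:,2]-.12)<.0045)&(f.min(1)>120)&(p[:,0]>.6)
    rc=cv2.minAreaRect(p[m,:2].astype(np.float32));print(m.sum(),rc,cv2.boxPoints(rc).round(4).tolist())
S=d['s'].reshape(-1,3);FS=d['fs'].astype(int).reshape(-1,3)
m=(abs(S[:,2]-.12)<.004)&(S[:,0]>.58)&(S[:,0]<.68)&(abs(S[:,1]-.09)<.09)
rc2=cv2.minAreaRect(S[m,:2].astype(np.float32));print('scene ledge',m.sum(),rc2)
# samples
for n,b in(('small',(268,148,282,163)),('large',(296,142,314,158))):
    q=P[b[1]:b[3],b[0]:b[2]].reshape(-1,3);q=q[q[:,2]>.127];print(n,len(q),q.mean(0),q[:,2].max())
a=np.radians(9);c=np.array(rc[0]);L=np.array([*c,0])
for yaw in(8,9,10):
    R=Rz(np.radians(yaw));o=L-R@[.058,0,0];o[2]=.045
    m=(F.max(2)<35)&(P[:,:,2]>.1);m[:, :290]=0;m[:,320:]=0;m[:175]=0;m[220:]=0
    q=(P[m]-o)@(R@RT);print(yaw,o,'grip in tray',q.mean(0),q.min(0),q.max(0))
    m=(S[:,2]>.095)&(FS.max(1)<30)&(abs(S[:,0]-.54)<.03)&(abs(S[:,1]-.06)<.04)
    q=(S[m]-o)@(R@RT);print('  scene',m.sum(),np.median(q,0),np.percentile(q,[3,97],axis=0))
E
```

```text
688 ((0.6336386799812317, 0.09242653101682663), (0.03283199667930603, 0.14942008256912231), 9.43215560913086) [[0.6051999926567078, 0.16339999437332153], [0.6297000050544739, 0.01600000075995922], [0.6621000170707703, 0.021400000900030136], [0.6376000046730042, 0.1687999963760376]]
scene ledge 344 ((0.6176051497459412, 0.0871444046497345), (0.06563426554203033, 0.15055406093597412), 8.772272109985352)
small 28 [0.6288571  0.12793885 0.13454438] 0.13984402375675287
large 134 [0.63962448 0.05678473 0.1476378 ] 0.15510161495726438
8 [0.57620313 0.08435449 0.045     ] grip in tray [ 0.00753668 -0.01911731  0.08136583] [-0.01082987 -0.02552892  0.05925873] [ 0.01702548 -0.01132141  0.09087536]
  scene 111 [-0.00135669 -0.02494595  0.08241204] [[-0.01346969 -0.02753412  0.05886466]
 [ 0.01115132 -0.0163924   0.09074274]]
9 [0.57635276 0.08335333 0.045     ] grip in tray [ 0.00727566 -0.01739541  0.0815486 ] [-0.01108959 -0.02371756  0.0593663 ] [ 0.01676784 -0.00984236  0.09107243]
  scene 111 [-0.00172813 -0.02322093  0.08264654] [[-0.01376903 -0.02574761  0.0591185 ]
 [ 0.01080901 -0.01441443  0.09093673]]
10 [0.57651983 0.08235494 0.045     ] grip in tray [ 0.0070393  -0.01566821  0.0817141 ] [-0.01132004 -0.02190494  0.05945956] [ 0.01653127 -0.00836032  0.09125042]
  scene 111 [-0.00207394 -0.02128148  0.08286073] [[-0.01404162 -0.02396951  0.05935692]
 [ 0.01050048 -0.01243513  0.09111121]]
```

```bash
cat >> h.py <<'E'
YAW=9.2; O=np.array([.5764,.0832,.045]); RF=Rz(np.radians(YAW)); 
def tray(p): return O+RF@RT@np.array(p)
E
python3 - <<'E'
from h import *
g=tray([0.001,-.018,.0765]);print(g)
print(move([g[0],g[1],.234],99.2)); print('tcp z target', g[2]+.005-.011)
E
```

```text
[0.53677232 0.05854715 0.10823871]
(array([-497.4, -414.5,    0.7]), np.float64(-4.31))
tcp z target 0.10223870782445893
```

Call:
play_rows(series=[[50, [-60, -50, 0], -0.5], [50, [-120, -100, 0], -1], [50, [-180, -150, 0], -1.5], [50, [-240, -200, 0], -2], [50, [-300, -250, 0], -2.6], [50, [-360, -300, 0], -3.2], [50, [-420, -350, 0], -3.8], [50, [-460, -383, 0], -4.1], [50, [-497, -414, 0], -4.3], [50, [-497, -414, 0], -4.3], [50, [-497, -414, 0], -4.3], [50, [-497, -414, 0], -4.3], [50, [-497, -414, 0], -4.3], [50, [-497, -414, 0], -4.3], [50, [-497, -414, 0], -4.3], [50, [-497, -414, 0], -4.3], [50, [-497, -414, 0], -4.3], [50, [-497, -414, 0], -4.3]])

```text
t: 1.6
position: [0.5367, 0.0583, 0.2343]
eef_rot: [[-0.988, -0.156, -0.001], [-0.156, 0.988, -0.0], [0.001, -0.0, -1.0]]
force: [-0.8, 1.0, -0.4]
grip_width: 0.0497
grasp_force: 0.0
```

Call:
play_rows(series=[[50, [0, 0, 40], 0], [50, [0, 0, 75], 0], [50, [0, 0, 105], 0], [50, [0, 0, 122], 0], [50, [0, 0, 132], 0], [50, [0, 0, 132], 0], [12, [0, 0, 132], 0], [10, [0, 0, 132], 0], [8, [0, 0, 132], 0], [6, [0, 0, 132], 0], [5, [0, 0, 132], 0], [5, [0, 0, 132], 0], [5, [0, 0, 132], 0]], grip_force=15)

```text
t: 2.68
position: [0.5369, 0.0596, 0.1032]
eef_rot: [[-0.987, -0.159, 0.001], [-0.159, 0.987, 0.0], [-0.001, 0.0, -1.0]]
force: [-1.5, -1.2, 4.7]
grip_width: 0.0135
grasp_force: 15.0
```

Call:
play_rows(series=[[5, [0, -4, 0], 0], [5, [0, -8, 0], 0], [5, [0, -12, 0], 0], [5, [0, -16, 0], 0], [5, [0, -19, 0], 0], [5, [0, -21, 0], 0], [5, [0, -22, 0], 0], [5, [0, -22, 0], 0], [5, [0, -22, 0], 0], [5, [0, -22, 0], 0]])

```text
t: 3.52
position: [0.5403, 0.0394, 0.1032]
eef_rot: [[-0.987, -0.16, 0.001], [-0.16, 0.987, 0.002], [-0.001, 0.002, -1.0]]
force: [-1.6, 3.6, 6.0]
grip_width: 0.0138
grasp_force: 15.0
```

```bash
python3 - <<'E'
from h import *
s=observe();print(s['position'],s['force']); print(((s['position']-O)@(RF@RT)))
c=cap('scene');save(c,'s1.png',(250,140,370,240),5)
E
```

```text
[0.54032948 0.0393776  0.10323787] [-1.55053388  3.63102405  5.97773285]
[-0.00150257 -0.03749169  0.07214742]
```

Call:
play_rows(series=[[5, [0, -2, 0], 0], [5, [0, -4, 0], 0], [5, [0, -6, 0], 0], [5, [0, -6, 0], 0], [5, [0, -6, 0], 0], [5, [0, -6, 0], 0]])

```text
t: 4.07
position: [0.5403, 0.0391, 0.1032]
eef_rot: [[-0.986, -0.165, -0.001], [-0.165, 0.986, 0.007], [-0.0, 0.007, -1.0]]
force: [-4.6, 20.2, 8.6]
grip_width: 0.0142
grasp_force: 15.0
```

View pics/s1.png

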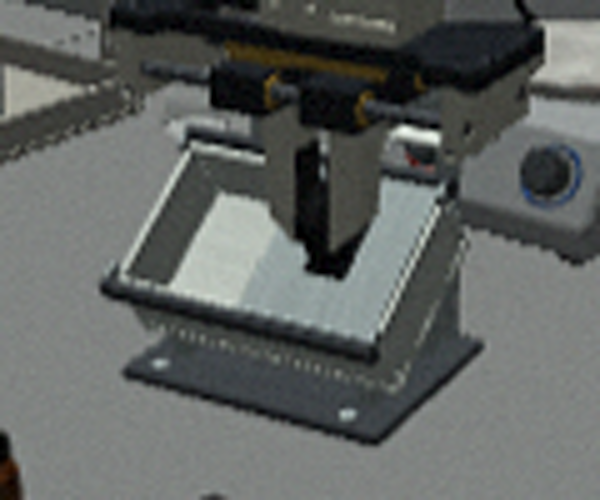

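The crop shows the shutter plate at the right-hand end, with the left (+y) bay open. The force rose to 20 N with no further motion, so the shutter is at its stop. Next I relax, release and rise.

Call:
play_rows(series=[[5, [0, 3, 0], 0], [5, [0, 5, 0], 0], [5, [0, 5, 0], 0], [30, [0, 5, 0], 0], [50, [0, 5, 0], 0], [50, [0, 5, 0], 0], [50, [0, 5, 0], 0], [50, [0, 5, -30], 0], [50, [0, 5, -65], 0], [50, [0, 5, -100], 0], [50, [0, 5, -130], 0], [50, [0, 5, -130], 0], [50, [0, 5, -130], 0]])

```text
t: 5.15
position: [0.5413, 0.0367, 0.2344]
eef_rot: [[-0.987, -0.158, 0.004], [-0.158, 0.987, 0.001], [-0.004, 0.0, -1.0]]
force: [0.1, -0.0, -0.9]
grip_width: 0.05
grasp_force: 0.0
```

```bash
python3 - <<'E'
from h import *
c=cap('top');P=cloud(c);F=c['frame'].astype(int)
S=cap('scene');PS=cloud(S).reshape(-1,3);FS=S['frame'].astype(int).reshape(-1,3)
m=(PS[:,2]>.095)&(FS.max(1)<30)&(abs(PS[:,0]-.54)<.03)&(abs(PS[:,1]-.05)<.04)&(PS[:,2]<.13)
q=(PS[m]-O)@(RF@RT);print('grip',m.sum(),np.median(q,0),np.percentile(q,[3,97],axis=0))
# handle refine: dish
p=P[175:255,375:430].reshape(-1,3)
C=np.array([.5303,-.1823]); 
h=p[(np.hypot(*(p[:,:2]-C).T)>.06)&(np.hypot(*(p[:,:2]-C).T)<.108)&(p[:,2]>.034)&(p[:,0]<.5)]
print(len(h),h.mean(0)); vx,vy,x0,y0=cv2.fitLine(h[:,:2].astype(np.float32),cv2.DIST_HUBER,0,.01,.01).ravel();print('line',np.degrees(np.arctan2(vy,vx)),x0,y0)
t=np.array([vx,vy])*np.sign(vx);n=np.array([-t[1],t[0]]);print('offset of C from line',(C-[x0,y0])@n)
ps=PS[(PS[:,2]>.034)&(PS[:,2]<.05)&(np.hypot(PS[:,0]-C[0],PS[:,1]-C[1])>.06)&(np.hypot(PS[:,0]-C[0],PS[:,1]-C[1])<.115)&(PS[:,0]<.5)]
print('scene',len(ps),ps.mean(0),cv2.fitLine(ps[:,:2].astype(np.float32),cv2.DIST_HUBER,0,.01,.01).ravel())
th=np.arctan2(t[1],t[0]);g=np.array([x0,y0])+t*((C-[x0,y0])@t-.09)
print('yaw',np.degrees(th),'grip',g,move([*g,.235],np.degrees(th)+90))
E
```

```text
grip 110 [-0.00165796 -0.04334869  0.08229341] [[-0.01393238 -0.04568139  0.05705716]
 [ 0.01100897 -0.03423971  0.09085149]]
118 [ 0.45002222 -0.15744362  0.04120445]
line -16.731304 0.45002222 -0.15744363
offset of C from line -0.0006934121800115807
scene 192 [ 0.44448305 -0.16090956  0.04132024] [ 0.94547415 -0.3256971   0.4392526  -0.16065863]
yaw -16.731304 grip [ 0.44430974 -0.1557264 ] (array([ 124.7, -174.9,   -2.9]), np.float64(4.31))
```

Call:
play_rows(series=[[50, [25, -35, 0], 0.8], [50, [50, -70, 0], 1.7], [50, [75, -105, 0], 2.6], [50, [100, -140, 0], 3.5], [50, [115, -161, 0], 4], [50, [125, -176, 0], 4.35], [50, [125, -176, 0], 4.35], [50, [125, -176, 0], 4.35], [50, [125, -176, 60], 4.35], [50, [125, -176, 110], 4.35], [50, [125, -176, 120], 4.35], [50, [125, -176, 120], 4.35], [50, [125, -176, 120], 4.35], [50, [125, -176, 120], 4.35]])

```text
t: 6.42
position: [0.446, -0.1562, 0.1139]
eef_rot: [[-0.957, 0.29, 0.001], [0.29, 0.957, -0.0], [-0.001, 0.0, -1.0]]
force: [0.9, 0.1, -0.1]
grip_width: 0.0499
grasp_force: 0.0
```

```bash
python3 - <<'E'
from h import *
s=observe();print(s['position'],s['force'],np.degrees(np.arctan2(s['eef_rot'][1][1],s['eef_rot'][0][1])))
print(move([.4443,-.157,.025],72.8))
c=cap('wrist');save(c,'w1.png')
E
```

```text
[ 0.44596856 -0.15622089  0.11387762] [ 0.86225498  0.06806143 -0.06782994] 73.12085241442054
(array([ 1.4, -1.2, 88.9]), np.float64(0.05))
```

View pics/w1.png

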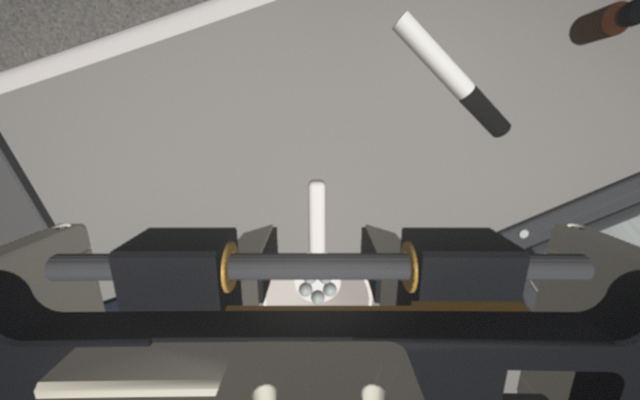

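The wrist view shows the handle at column 317, midway between the fingers and straight up the image, so it is aligned. I'll descend and grip firmly.

Call:
play_rows(series=[[50, [1, -1, 35], 0], [50, [1, -1, 65], 0], [50, [1, -1, 82], 0], [50, [1, -1, 89], 0], [50, [1, -1, 89], 0], [50, [1, -1, 89], 0], [16, [1, -1, 89], 0], [10, [1, -1, 89], 0], [8, [1, -1, 89], 0], [5, [1, -1, 89], 0], [5, [1, -1, 89], 0], [5, [1, -1, 89], 0]], grip_force=55)

```text
t: 7.47
position: [0.4437, -0.1574, 0.0239]
eef_rot: [[-0.956, 0.292, 0.0], [0.292, 0.956, 0.0], [-0.0, 0.0, -1.0]]
force: [0.9, 0.2, 0.8]
grip_width: 0.0147
grasp_force: 0.0
```

Call:
play_rows(series=[[5, [0, 0, -4], 0], [5, [0, 0, -10], 0], [5, [0, 0, -18], 0], [5, [0, 0, -26], 0], [5, [0, 0, -34], 0], [5, [0, 0, -40], 0], [5, [0, 0, -40], 0], [5, [0, 0, -40], 0]])

```text
t: 8.13
position: [0.4439, -0.1573, 0.0642]
eef_rot: [[-0.957, 0.292, 0.001], [0.292, 0.957, -0.0], [-0.001, 0.0, -1.0]]
force: [-0.3, -0.2, -2.4]
grip_width: 0.0133
grasp_force: 55.0
```

```bash
cat >> h.py <<'E'
def tilt():
    # rim/handle view: fit direction of white dish points in the vertical plane of the tool; pivot = grasp point
    s=observe();R=np.array(s['eef_rot']);pv=s['position']-R[:,2]*.011
    S=cap('scene');P=cloud(S).reshape(-1,3);F=S['frame'].reshape(-1,3).astype(int)
    fwd=-R[:,0];lat=R[:,1];q=P-pv
    q=np.c_[q@fwd,q@lat,q[:,2]]
    m=(abs(q[:,1])<.006)&(np.hypot(q[:,0],q[:,2])<.16)&(np.hypot(q[:,0],q[:,2])>.012)&(q[:,2]<.03)&(F.min(1)>60)
    return S,q,m,pv
E
python3 - <<'E'
from h import *
S,q,m,pv=tilt(); s=observe();print(s['position'],s['force'],s['wrist_torque'],s['grip_width'])
w=q[m];o=np.argsort(w[:,0]);print((w[o][:: max(1,len(o)//20)]*1000).round())
E
```

```text
[ 0.44357454 -0.15721693  0.06382449] [ 0.35337535  0.37926103 -2.02725181] [0.04597417 0.18921685 0.0136327 ] 0.013633119491713513
[[-141.    0.  -75.]
 [-129.    0.  -76.]
 [-118.   -0.  -74.]
 [-107.   -3.  -75.]
 [ -94.   -0.  -74.]
 [ -81.    3.  -75.]
 [ -67.   -1.  -74.]
 [ -53.   -4.  -73.]
 [ -38.    3.  -73.]
 [ -23.    4.  -73.]
 [ -19.   -6.    3.]
 [ -12.   -6.   -1.]
 [  -2.    5.  -73.]
 [  17.   -3.  -73.]
 [  32.   -1.  -74.]
 [  48.   -2.  -74.]
 [  65.   -1.  -31.]
 [  80.    6.  -74.]
 [  99.   -2.  -75.]
 [ 116.   -2.  -27.]
 [ 138.   -2.  -74.]]
```

```bash
python3 - <<'E'
from h import *
g=O+RF@[-.09,.0365,0];print(g,move([g[0],g[1],.259],99.2))
E
```

```text
[0.48172207 0.10484117 0.045     ] (array([  39.9,  261.8, -195.1]), np.float64(-4.36))
```

Call:
play_rows(series=[[5, [0, 0, -10], 0], [5, [0, 0, -30], 0], [5, [0, 0, -55], 0], [5, [0, 0, -80], 0], [5, [0, 0, -105], 0], [5, [0, 0, -130], 0], [5, [0, 0, -155], 0], [5, [0, 0, -178], 0], [5, [0, 0, -190], 0], [5, [0, 0, -195], 0], [5, [0, 0, -195], 0]])

```text
t: 9.1
position: [0.4438, -0.1575, 0.2597]
eef_rot: [[-0.956, 0.292, 0.002], [0.292, 0.956, -0.0], [-0.002, 0.0, -1.0]]
force: [0.1, 0.3, -2.9]
grip_width: 0.0138
grasp_force: 55.0
```

Call:
play_rows(series=[[5, [1, 6, 0], -0.1], [5, [3, 18, 0], -0.3], [5, [6, 36, 0], -0.6], [5, [9, 56, 0], -0.9], [5, [12, 76, 0], -1.2], [5, [15, 98, 0], -1.6], [5, [18, 120, 0], -2], [5, [21, 142, 0], -2.4], [5, [24, 164, 0], -2.8], [5, [27, 186, 0], -3.2], [5, [30, 206, 0], -3.5], [5, [33, 224, 0], -3.8], [5, [36, 240, 0], -4.1], [5, [38, 252, 0], -4.25], [5, [40, 259, 0], -4.35], [5, [40, 262, 0], -4.35], [5, [40, 262, 0], -4.35], [5, [40, 262, 0], -4.35]])

```text
t: 10.6
position: [0.4818, 0.104, 0.2587]
eef_rot: [[-0.988, -0.157, 0.0], [-0.157, 0.988, -0.0], [0.0, -0.0, -1.0]]
force: [-0.5, 0.5, -2.3]
grip_width: 0.0133
grasp_force: 55.0
```

```bash
python3 - <<'E'
from h import *
S,q,m,pv=tilt(); s=observe();print(s['t'],s['position'],s['force'],s['wrist_torque'],s['grip_width']);print((RF.T@(pv-O)))
save(S,'s2.png',(200,60,400,240),3)
E
```

```text
10.65 [0.48178615 0.10381638 0.25876775] [ 0.50183272  0.11471825 -1.99164132] [-0.12985323  0.15479392  0.0488298 ] 0.013414434469453007
[-0.09005268  0.03563536  0.22472311]
```

View pics/s2.png

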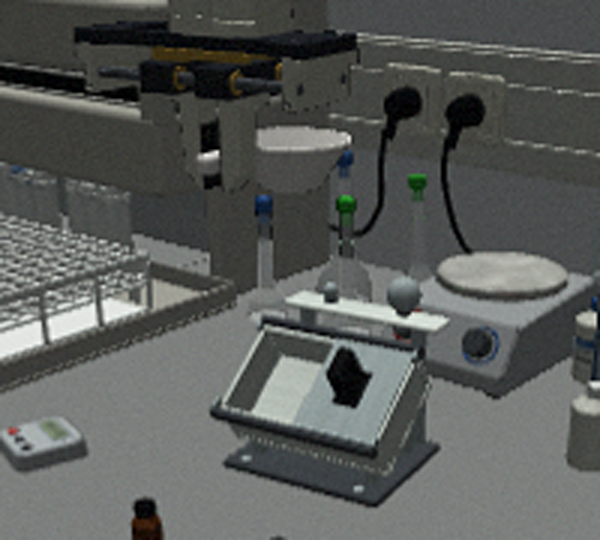

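The picture shows the dish level above the feeder, at about (300,155), with the left bay open and the shutter over to the right. Next I lower the grip force in steps so the dish swings slowly.

Call:
play_rows(series=[[5, [0, 0, 0], 0], [5, [0, 0, 0], 0], [5, [0, 0, 0], 0]], grip_force=28)

```text
t: 10.9
position: [0.4817, 0.1044, 0.2588]
eef_rot: [[-0.987, -0.158, 0.0], [-0.158, 0.987, 0.0], [-0.0, 0.0, -1.0]]
force: [0.1, 0.6, -2.3]
grip_width: 0.0139
grasp_force: 28.0
```

```bash
cat > t.py <<'E'
from h import *
S,q,m,pv=tilt(); s=observe();R=np.array(s['eef_rot'])
print(s['t'],'F',np.round(s['force'],2),'tau lat',R[:,1]@s['wrist_torque'],s['grip_width'],s['grasp_force'])
F=S['frame'].reshape(-1,3).astype(int)
k=(abs(q[:,1])<.055)&(np.hypot(q[:,0],q[:,2])<.16)&(q[:,0]>-.04)&(q[:,2]<.03)&(q[:,2]+pv[2]>.0)&(np.hypot(q[:,0],q[:,2])>.03)
w=q[k&(abs(q[:,1])<.05)]
r_=np.hypot(w[:,0],w[:,2]);a=np.degrees(np.arctan2(-w[:,2],w[:,0]))
j=(r_>.05)&(r_<.15);print('n',j.sum(),'angle pct',np.percentile(a[j],[5,25,50,75,95]).round(1))
E
python3 t.py
```

```text
10.95 F [ 0.49  0.37 -1.97] tau lat 0.1886867492431739 0.013884049391091537 27.99713283777237
n 530 angle pct [-1.5  0.8  5.  14.8 23. ]
```

Call:
play_rows(series=[[5, [0, 0, 0], 0], [5, [0, 0, 0], 0], [5, [0, 0, 0], 0]], grip_force=18)

```text
t: 11.2
position: [0.4818, 0.1049, 0.2588]
eef_rot: [[-0.987, -0.159, 0.0], [-0.159, 0.987, 0.0], [-0.0, 0.0, -1.0]]
force: [0.1, -0.5, -2.6]
grip_width: 0.0137
grasp_force: 18.0
```

```bash
python3 t.py
```

```text
11.25 F [-0.57 -0.33 -2.16] tau lat 0.17978790303684877 0.013707581498889199 17.999820113182068
n 459 angle pct [ 6.2  8.5 17.3 25.4 31.9]
```

Call:
play_rows(series=[[5, [0, 0, 0], 0], [5, [0, 0, 0], 0]], grip_force=16)

```text
t: 11.42
position: [0.4817, 0.1049, 0.2587]
eef_rot: [[-0.987, -0.159, 0.0], [-0.159, 0.987, 0.0], [-0.0, -0.0, -1.0]]
force: [0.0, 0.6, -1.4]
grip_width: 0.0137
grasp_force: 16.0
```

```bash
python3 t.py
```

```text
11.4667 F [-0.41  0.34 -1.73] tau lat 0.22102231301508754 0.014046639995764672 15.999825596809387
n 478 angle pct [21.2 28.8 35.9 41.7 47. ]
```

Call:
play_rows(series=[[5, [0, 0, 0], 0], [5, [0, 0, 0], 0]], grip_force=25)

```text
t: 11.63
position: [0.4817, 0.1049, 0.2587]
eef_rot: [[-0.987, -0.159, 0.0], [-0.159, 0.987, 0.0], [-0.0, -0.0, -1.0]]
force: [-0.7, -0.1, -2.4]
grip_width: 0.0137
grasp_force: 25.0
```

```bash
sed -i '$a save(S,"s%d.png"%int(s["t"]*100),(200,60,400,240),3)' t.py; python3 t.py; ls pics
```

```text
11.6833 F [-0.96  1.08 -1.33] tau lat 0.1178204893769297 0.013395174155835599 24.999703466892242
n 512 angle pct [24.8 32.6 39.9 45.3 50.6]
a.png
s1.png
s1168.png
s2.png
scene.png
top.png
w1.png
```

View pics/s1168.png

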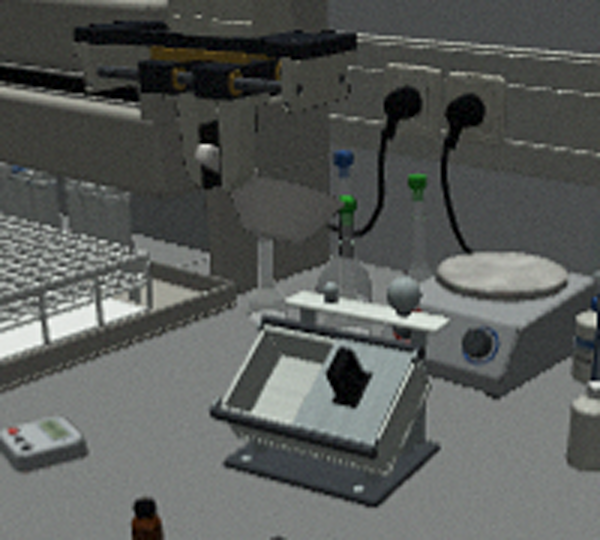

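The dish is at about 35° and under control, with the lip near (340,210). I'll lower it to pour height.

Call:
play_rows(series=[[5, [0, 0, 5], 0], [5, [0, 1, 13], 0], [5, [1, 1, 22], 0], [5, [2, 1, 31], 0], [5, [2, 1, 38], 0], [5, [2, 1, 42], 0], [5, [2, 1, 42], 0]], grip_force=25)

```text
t: 12.27
position: [0.479, 0.1054, 0.2155]
eef_rot: [[-0.987, -0.159, -0.002], [-0.159, 0.987, -0.001], [0.002, -0.0, -1.0]]
force: [0.4, -0.2, -1.5]
grip_width: 0.014
grasp_force: 25.0
```

Call:
play_rows(series=[[5, [0, 0, 0], 0], [5, [0, 0, 0], 0], [5, [0, 0, 0], 0]], grip_force=14)

```text
t: 12.52
position: [0.48, 0.1056, 0.2172]
eef_rot: [[-0.987, -0.159, 0.001], [-0.159, 0.987, 0.0], [-0.001, 0.0, -1.0]]
force: [0.4, -0.6, -1.5]
grip_width: 0.0141
grasp_force: 14.0
```

```bash
python3 t.py; python3 -c "
from h import *
s=observe();print(RF.T@(np.array(s['position'])+[0,0,.011]-O)*1000)"
```

```text
12.5667 F [-0.14  0.67 -2.61] tau lat 0.12363702846537078 0.013809290697987964 13.999833315610886
n 465 angle pct [24.8 32.6 39.9 45.7 50.7]
[-91.64904927  37.61017106 183.12206055]
```

Call:
play_rows(series=[[5, [0, 0, 0], 0], [5, [0, 0, 0], 0], [5, [0, 0, 0], 0]], grip_force=12)

```text
t: 12.82
position: [0.4796, 0.1056, 0.2169]
eef_rot: [[-0.987, -0.159, 0.0], [-0.159, 0.987, 0.0], [-0.0, 0.0, -1.0]]
force: [-1.1, 1.0, -2.7]
grip_width: 0.0141
grasp_force: 12.0
```

```bash
python3 t.py
```

```text
12.8667 F [-0.75  0.08 -2.36] tau lat 0.1568454425484646 0.013707663010134647 11.999840140342712
n 589 angle pct [37.5 45.3 52.4 58.3 63.1]
```

Call:
play_rows(series=[[5, [0, 0, 0], 0], [5, [0, 0, 0], 0], [5, [0, 0, 0], 0]], grip_force=9.5)

```text
t: 13.12
position: [0.4796, 0.1056, 0.2167]
eef_rot: [[-0.987, -0.159, -0.0], [-0.159, 0.987, -0.0], [0.0, 0.0, -1.0]]
force: [1.2, -1.2, -2.5]
grip_width: 0.0139
grasp_force: 9.5
```

```bash
python3 t.py
```

```text
13.1667 F [ 0.26  0.02 -1.72] tau lat 0.14614453989245887 0.01388414005459473 9.499887228012085
n 620 angle pct [40.4 48.4 56.2 61.9 66.7]
```

Call:
play_rows(series=[[5, [0, 0, 0], 0], [5, [0, 0, 0], 0], [5, [0, 0, 0], 0]], grip_force=8)

```text
t: 13.42
position: [0.4796, 0.1056, 0.2167]
eef_rot: [[-0.987, -0.159, -0.0], [-0.159, 0.987, 0.0], [0.0, 0.0, -1.0]]
force: [-0.3, -0.1, -1.6]
grip_width: 0.0141
grasp_force: 8.0
```

```bash
python3 t.py
```

```text
13.4667 F [ 0.31  0.4  -1.54] tau lat 0.13151505642988637 0.013952678586842121 7.999892234802246
n 671 angle pct [47.2 55.1 63.2 68.6 73.2]
```

Call:
play_rows(series=[[5, [0, 0, 0], 0], [5, [0, 0, 0], 0], [5, [0, 0, 0], 0]], grip_force=6.8)

```text
t: 13.72
position: [0.4796, 0.1056, 0.2167]
eef_rot: [[-0.987, -0.159, 0.0], [-0.159, 0.987, 0.0], [-0.0, 0.0, -1.0]]
force: [0.1, 0.2, -2.0]
grip_width: 0.0139
grasp_force: 6.8
```

```bash
python3 t.py; ls -t pics | head -1
```

```text
13.7667 F [-0.29  0.2  -2.84] tau lat 0.06143704001743419 0.013684177356830491 6.799900531768799
n 674 angle pct [47.6 55.4 63.5 68.8 73.8]
s1376.png
```

Call:
play_rows(series=[[5, [0, 0, 0], 0], [5, [0, 0, 0], 0], [5, [0, 0, 0], 0]], grip_force=5.5)

```text
t: 14.02
position: [0.4796, 0.1056, 0.2167]
eef_rot: [[-0.987, -0.159, -0.0], [-0.159, 0.987, 0.0], [0.0, 0.0, -1.0]]
force: [0.3, -0.4, -2.3]
grip_width: 0.0139
grasp_force: 5.5
```

```bash
python3 t.py; ls -t pics | head -1
```

```text
14.0667 F [ 1.31  0.39 -2.43] tau lat 0.15095838372231923 0.014300659925614512 5.4999033361673355
n 774 angle pct [58.1 66.  74.3 79.3 83.9]
s1406.png
```

View pics/s1406.png

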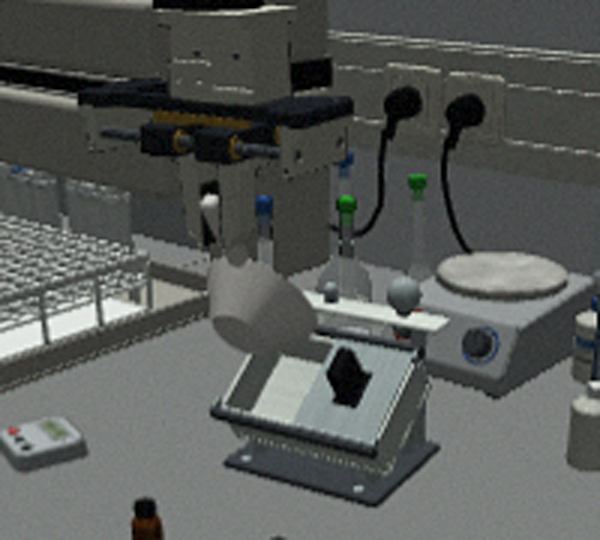

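The dish is at about 67° with its lip over the open bay. No balls are visible in the bay yet, so I'll tip a little further.

Call:
play_rows(series=[[5, [0, 0, 0], 0], [5, [0, 0, 0], 0], [5, [0, 0, 0], 0], [5, [0, 0, 0], 0]], grip_force=4.7)

```text
t: 14.4
position: [0.4796, 0.1056, 0.2167]
eef_rot: [[-0.987, -0.159, 0.0], [-0.159, 0.987, 0.0], [-0.0, 0.0, -1.0]]
force: [-0.1, 0.8, -1.9]
grip_width: 0.0142
grasp_force: 4.7
```

```bash
python3 t.py; ls -t pics | head -1
```

```text
14.45 F [ 0.05  1.09 -1.8 ] tau lat 0.12513286533265133 0.013903211449632922 4.700049608945847
n 784 angle pct [59.1 67.1 75.4 80.1 84.5]
s1445.png
```

Call:
play_rows(series=[[5, [-2, 0, 0], 0], [5, [-5, 0, 0], 0], [5, [-8, 0, 0], 0], [5, [-8, 0, 0], 0]], grip_force=4)

```text
t: 14.78
position: [0.4883, 0.107, 0.2167]
eef_rot: [[-0.987, -0.159, 0.001], [-0.159, 0.987, 0.0], [-0.001, -0.0, -1.0]]
force: [0.4, 0.6, -2.4]
grip_width: 0.014
grasp_force: 4.0
```

```bash
python3 t.py; python3 - <<'E'
import cv2,glob,numpy as np
fs=sorted(glob.glob('pics/s1[0-9][0-9][0-9].png'));a=cv2.imread('pics/s1168.png').astype(int)
for f in fs:
    b=cv2.imread(f).astype(int);d=abs(b-a).max(2)
    print(f,(d[370:420,235:320]>40).sum())
E
```

```text
14.8333 F [ 0.67  0.15 -1.16] tau lat 0.07922046921847166 0.013940747763587839 3.999849781394005
n 871 angle pct [54.3 68.9 78.1 83.8 88.8]
pics/s1168.png 0
pics/s1256.png 0
pics/s1286.png 0
pics/s1316.png 0
pics/s1346.png 0
pics/s1376.png 0
pics/s1406.png 0
pics/s1445.png 0
pics/s1483.png 0
```

Call:
play_rows(series=[[5, [-2, 0, 0], 0], [5, [-4, 0, 0], 0], [5, [-6, 0, 0], 0], [5, [-6, 0, 0], 0], [5, [-6, 0, 0], 0], [5, [-6, 0, 0], 0]], grip_force=3)

```text
t: 15.33
position: [0.4934, 0.1078, 0.2167]
eef_rot: [[-0.987, -0.159, 0.0], [-0.159, 0.987, 0.0], [-0.0, 0.0, -1.0]]
force: [0.1, 0.2, -2.3]
grip_width: 0.0143
grasp_force: 3.0
```

```bash
python3 t.py; ls -t pics|head -1
```

```text
15.3833 F [ 0.23  0.29 -1.82] tau lat -0.011389884387597892 0.013883173620745887 2.9999831691384315
n 1018 angle pct [ 53.3  80.2  89.6  95.9 100.6]
s1538.png
```

View pics/s1538.png

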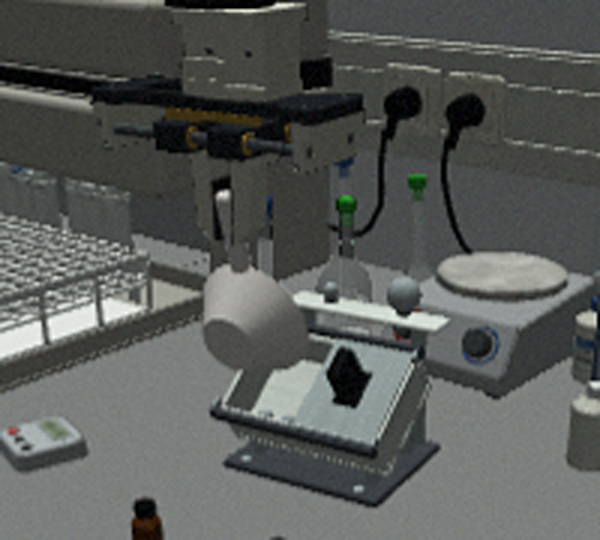

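The dish is at about 85° and balls show at the lower inner edge of the bay, near (265,410) and (295,408). I'll lift away and verify.

Call:
play_rows(series=[[5, [0, 0, 0], 0], [5, [0, 0, -10], 0], [5, [0, 0, -30], 0], [5, [0, 0, -55], 0], [5, [0, 0, -80], 0], [5, [0, -20, -90], 0], [5, [0, -50, -90], 0], [5, [0, -85, -90], 0], [5, [0, -120, -90], 0], [5, [0, -155, -90], 0], [5, [0, -190, -90], 0], [5, [0, -220, -90], 0], [5, [0, -240, -90], 0], [5, [0, -250, -90], 0], [5, [0, -250, -90], 0], [5, [0, -250, -90], 0]], grip_force=14)

```text
t: 16.72
position: [0.5331, -0.1381, 0.3069]
eef_rot: [[-0.987, -0.159, -0.0], [-0.159, 0.987, 0.001], [-0.0, 0.001, -1.0]]
force: [-0.3, 0.5, -1.3]
grip_width: 0.0138
grasp_force: 14.0
```

```bash
python3 t.py; python3 - <<'E'
from h import *
c=cap('top');S=cap('scene')
a=cv2.resize(c['frame'][150:220,250:340,::-1],None,fx=6,fy=6,interpolation=cv2.INTER_CUBIC)
b=S['frame'][60:240,200:400,::-1];b=cv2.resize(b,(467,420),interpolation=cv2.INTER_CUBIC)
o=np.hstack([a,b]);o=cv2.resize(o,(800,int(o.shape[0]*800/o.shape[1])));cv2.imwrite('pics/chk.png',o)
g=[.4437,-.1573];f=np.array([.956,-.292])
print(move([g[0]+.146*f[0],g[1]+.146*f[1],.25],73.0))
E
```

```text
16.7667 F [-0.42  0.74 -1.22] tau lat 0.06372269107873911 0.013663706043711744 14.000143557786942
n 1529 angle pct [ 76.5  84.1  92.2  96.8 101.3]
(array([-39.2, -70.4,  56.7]), np.float64(4.38))
```

View pics/chk.png

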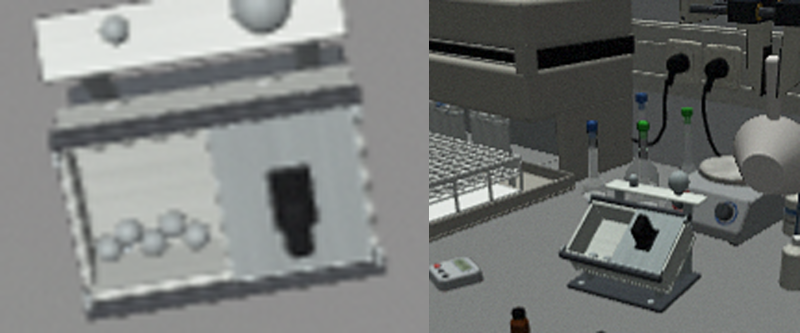

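All five balls show in the left bay (top view, around (110–197, 222–247)), and the shutter is at its right stop. Now I'll set the dish down: touch the rim on the table and roll it back onto its foot.

Call:
play_rows(series=[[5, [-5, -8, 6], 0.5], [5, [-11, -20, 15], 1.2], [5, [-17, -32, 25], 2], [5, [-23, -44, 35], 2.8], [5, [-29, -55, 45], 3.5], [5, [-35, -64, 52], 4.1], [5, [-39, -70, 57], 4.4], [5, [-39, -70, 70], 4.4], [5, [-39, -70, 90], 4.4], [5, [-39, -70, 115], 4.4], [5, [-39, -70, 140], 4.4], [5, [-39, -70, 158], 4.4], [5, [-39, -70, 165], 4.4], [5, [-39, -70, 165], 4.4], [5, [-39, -70, 165], 4.4]], grip_force=14)

```text
t: 18.12
position: [0.5832, -0.2015, 0.1424]
eef_rot: [[-0.955, 0.296, 0.001], [0.296, 0.955, 0.0], [-0.0, 0.0, -1.0]]
force: [0.3, 1.2, -1.0]
grip_width: 0.0139
grasp_force: 14.0
```

```bash
cat > t2.py <<'E'
from h import *
S,q,m,pv=tilt(); s=observe();R=np.array(s['eef_rot'])
k=(abs(q[:,1])<.06)&(abs(q[:,0])<.2)&(q[:,2]+pv[2]>.006)&(q[:,2]<-.0)&(np.hypot(q[:,0],q[:,2])>.02)&(np.hypot(q[:,0],q[:,2])<.165)
w=q[k];print(np.round(s['position'],4),np.round(s['force'],1),'zmin',((w[:,2]+pv[2]).min()*1000).round(),'fwd',(np.percentile(w[:,0],[1,50,99])*1000).round())
E
python3 t2.py;python3 t.py
```

```text
[ 0.5836 -0.2018  0.143 ] [ 0.5 -0.  -1. ] zmin 16.0 fwd [-17.   8. 123.]
18.2167 F [-0.58 -0.61 -1.78] tau lat -0.049279872796203814 0.01388798072649545 13.999881595373154
n 1320 angle pct [ 38.9  77.8  88.3  95.8 101. ]
```

Call:
play_rows(series=[[5, [0, 0, 6], 0], [5, [0, 0, 11], 0], [5, [3, 0, 15], 0], [5, [8, 0, 16], 0], [5, [14, 0, 18], 0], [5, [20, 0, 20], 0], [5, [26, 0, 22], 0], [5, [32, 0, 24], 0], [5, [38, 0, 27], 0], [5, [44, 0, 30], 0], [5, [50, 0, 33], 0], [5, [50, 0, 33], 0]], grip_force=7)

```text
t: 19.22
position: [0.5332, -0.1866, 0.108]
eef_rot: [[-0.955, 0.297, -0.002], [0.297, 0.955, 0.001], [0.002, 0.0, -1.0]]
force: [-1.4, 0.5, -0.8]
grip_width: 0.0137
grasp_force: 7.0
```

```bash
python3 t2.py;python3 t.py
```

```text
[ 0.5339 -0.1867  0.1083] [-0.9  0.4 -0.8] zmin 6.0 fwd [  6.  24. 160.]
19.3167 F [ 0.34 -0.24 -1.76] tau lat 0.05187612522843178 0.013696291097130739 7.000023499131203
n 2058 angle pct [ 58.1  69.7  78.8  90.5 105.4]
```

Call:
play_rows(series=[[5, [6, 0, 2], 0], [5, [12, 0, 5], 0], [5, [18, 0, 7], 0], [5, [25, 0, 10], 0], [5, [32, 0, 13], 0], [5, [39, 0, 16], 0], [5, [46, 0, 20], 0], [5, [53, 0, 25], 0], [5, [60, 0, 31], 0], [5, [66, 0, 37], 0], [5, [71, 0, 42], 0], [5, [71, 0, 42], 0]], grip_force=7)

```text
t: 20.32
position: [0.4653, -0.1654, 0.0655]
eef_rot: [[-0.955, 0.297, -0.003], [0.297, 0.955, 0.001], [0.003, 0.0, -1.0]]
force: [0.0, 0.6, -0.2]
grip_width: 0.0139
grasp_force: 7.0
```

```bash
python3 t.py; python3 - <<'E'
from h import *
S,q,m,pv=tilt();c=cap('top');P=cloud(c)
print(observe()['position'],observe()['force'])
R=np.array(observe()['eef_rot']);p=P.reshape(-1,3)-pv;p=np.c_[p@-R[:,0],p@R[:,1],p[:,2]+pv[2]]
for n,x in(('top',p),('scene',np.c_[q[:,:2],q[:,2]+pv[2]])):
    k=(abs(x[:,1])<.052)&(x[:,0]>.03)&(x[:,0]<.19)&(x[:,2]>.01)&(x[:,2]<.13);x=x[k]
    for b in range(30,190,20):
        j=(x[:,0]*1000>=b)&(x[:,0]*1000<b+20)
        if j.sum()>3: print(n,b,j.sum(),(np.percentile(x[j,2],[5,95])*1000).round(),(np.percentile(x[j,1],[5,95])*1000).round())
E
```

```text
20.3667 F [-0.48  0.02 -0.52] tau lat 0.21813990915623263 0.014039813411727328 6.999966725707054
n 2549 angle pct [ 22.7  36.7  57.5  88.6 113. ]
[ 0.46698875 -0.16598035  0.06659301] [-0.4491563   0.21012242 -0.45903416]
top 50 75 [14. 55.] [ 8. 42.]
top 70 107 [10. 46.] [ 6. 48.]
top 90 118 [11. 38.] [ 1. 46.]
top 110 144 [14. 32.] [-8. 35.]
top 130 6 [22. 27.] [-4. 12.]
scene 30 196 [25. 66.] [-25.   8.]
scene 50 199 [18. 55.] [-41. -11.]
scene 70 87 [16. 48.] [-48.  44.]
scene 90 56 [16. 41.] [-44.  44.]
scene 110 187 [18. 30.] [-27.  22.]
```

The depth profile shows the rim sloping about 22° as planned, so I'll finish the roll-down and then release.

Call:
play_rows(series=[[5, [4, 0, 5], 0], [5, [8, 0, 10], 0], [5, [12, 0, 16], 0], [5, [16, 0, 22], 0], [5, [20, 0, 28], 0], [5, [23, 0, 34], 0], [5, [25, 0, 38], 0], [5, [26, 0, 40], 0], [5, [26, 0, 40], 0], [5, [26, 0, 40], 0]], grip_force=5)

```text
t: 21.3
position: [0.4419, -0.1582, 0.0266]
eef_rot: [[-0.955, 0.297, -0.001], [0.297, 0.955, 0.0], [0.001, 0.0, -1.0]]
force: [-1.3, -0.1, -0.6]
grip_width: 0.0138
grasp_force: 5.0
```

Call:
play_rows(series=[[5, [0, 0, 0], 0], [5, [0, 0, 0], 0], [20, [0, 0, 0], 0], [30, [0, 0, 0], 0], [45, [0, 0, 0], 0], [50, [0, 0, 0], 0], [50, [0, 0, 0], 0], [50, [0, 0, 0], 0], [50, [0, 0, -20], 0], [50, [0, 0, -60], 0], [50, [0, 0, -100], 0], [50, [20, 0, -140], 0], [50, [50, 0, -160], 0], [50, [80, 0, -160], 0], [50, [100, 0, -160], 0], [50, [100, 0, -160], 0]], grip_force=3)

```text
t: 22.63
position: [0.3428, -0.1275, 0.1866]
eef_rot: [[-0.955, 0.297, -0.001], [0.297, 0.955, 0.002], [0.002, 0.002, -1.0]]
force: [-0.4, -0.3, -0.0]
grip_width: 0.05
grasp_force: 0.0
```

```bash
python3 - <<'E'
from h import *
S=cap('scene');c=cap('top');P=cloud(c)
for n,p in(('top',P),('scene',cloud(S))):
    p=p.reshape(-1,3);p=p[(p[:,0]>.38)&(p[:,0]<.64)&(p[:,1]<-.11)&(p[:,1]>-.3)&(p[:,2]>.03)&(p[:,2]<.06)]
    print(n,len(p),p.min(0).round(3),p.max(0).round(3));A=np.c_[p[:,:2],np.ones(len(p))];print(np.linalg.lstsq(A,p[:,2],rcond=None)[0].round(3))
a=cv2.resize(c['frame'][120:280,230:440,::-1],(525,400));b=cv2.resize(S['frame'][120:300,230:450,::-1],(489,400));o=cv2.resize(np.hstack([a,b]),(800,316));cv2.imwrite('pics/fin.png',o)
print(observe()['force'],observe()['position'],observe()['t'])
E
```

```text
top 521 [ 0.424 -0.234  0.03 ] [ 0.578 -0.137  0.048]
[-0.047  0.017  0.064]
scene 693 [ 0.421 -0.234  0.03 ] [ 0.581 -0.136  0.046]
[-0.039  0.01   0.059]
[ 0.59156613 -0.23197078 -0.3285357 ] [ 0.34676143 -0.12835919  0.18702323] 22.7333
```

View pics/fin.png

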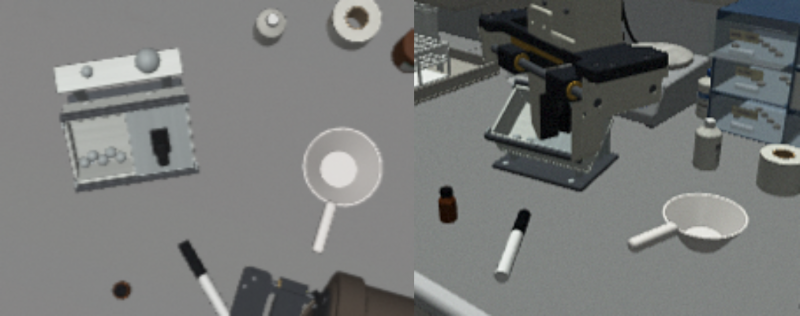

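The dish stands upright and empty at (342,167), all five balls are in the left bay, the shutter is at its stop, and the bystanders haven't moved.

```bash
python3 -c "
from plant import r
print(r.close_job())"
```

```text
the job is handed in; nothing more can be done
None
```

The job is handed in: the last pictures show the shutter at its large-ball-end stop, all five balls in the small-ball bay, the empty dish upright on the worktop and the other things where they were; the hand-in returned no verdict.

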